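Load a tessera sample into the colour reader's changer and index it one click

ROBOT

A 6-joint arm with a two-finger parallel gripper is mounted at the origin on the work surface. World frame = base frame: x ahead of the robot, y to its left, z up, the work surface at z = 0. Lengths are in mm, angles in degrees, forces in N, time in s.
With the tool pointing down it reaches from about 350 to 725 mm from the base axis. Payload 4.3 kg.
Tool frame: the origin (TCP) lies midway between the tips of the shut fingers; the grasp point (between the pads) lies 19 mm behind it; z points along the fingers, y is the line along which they close (so a half turn about z gives the same grasp; the last joint's range is limited). The gripper opens to 85 mm and grips with 20 to 120 N. Pads are 22 mm wide; open, the fingers measure 114 mm over their backs; the gripper's body (76 mm by 85 mm) begins 54 mm behind the grasp point. The pads swing forward as they close: fully open they stand 13 mm farther back than shut.
Start: joints at [63.868, 21.618, 4.641, 73.018, 0, 83.68], TCP at [194.904, 540.998, 231.329] pointing down, gripper open.
Joint ranges: [-156.06, 156.06], [-48.1, 94.91], [-58.44, 69.94], [-101.28, 121.22], [-78.64, 73.56], [-180, 180]. Speed limits (degrees/s): [147.25, 147.25, 180, 180, 180, 180].

INTERFACE

Orientations are given as a 3x3 rotation matrix whose columns are the frame's x, y, z axes.
In Python, from workcell import * gives the robot as it stands.
- The arm moves only by the shell command python3 -m handwheel 'ROWS' [FORCE]. ROWS is JSON, a list of rows, each a list of 7 numbers: the turn, a rotation vector about the tool's x, y, z in degrees, then the shift along the tool's x, y, z in m, then the opening in per cent of the stroke, from 0 (shut) to 100 (fully open). In form: [[ax, ay, az, tx, ty, tz, hand], ...]. A call has 1 to 10 rows; each row is the pose to reach, as a shift and turn from the pose commanded when the call began, along the tool's axes at that moment; what a row does not reach only later rows make up. A row lasts 1/8 s, in which the tool goes at most 62.5 mm and 10.7 degrees, less where a joint would pass 70% of its speed; a pose out of reach is approached as far as the arm can. A call with a gripper value outside its range is refused whole. The fingers move at their own pace and stop on an object; FORCE is the grip in N (left out, the last holds). Time passes only in rows, so rows that repeat a pose let the fingers close. It gives the time, the measured TCP pose, the force, the opening and the grip force at its end, in the units of the state.
- sense(): the state, without advancing time (a new reading comes with each control period).
- get_image(name): name is "scene" or "top" or "wrist"; returns a dict with "pixels" (480x640x3 uint8, red, green, blue), "range_z" (480x640 float32, mm along the optical axis (not along the pixel's ray), 0 where there is no reading), "fx", "fy", "cx", "cy" (pixels), "extrinsics" (4x4, takes a point from camera to world coordinates); the wrist camera has in their place "mount" (4x4, takes a point from camera to tool coordinates, whose origin is the TCP and whose axes are the flange's). Camera axes: x right, y up, looking along -z (the intrinsics and any distortion apply to the point x, -y, -z); pixel columns grow to the right and rows downward; lengths in mm; the calibration is good to about 2 mm. The wrist camera is an equidistant fisheye: a pixel r from the principal point sees the ray r / f radians off the axis. A picture is of the moment at which its call begins: read the wrist's pose just before it.
- hand_in(): hands the job in; it is judged then, once.
The state is a dict: "clock": time; "joint_pos": joint angles; "qvel": joint speeds; "joint_efforts": joint torques, N m; "ee_pos": TCP position; "tcp_rot": TCP orientation; "contact_force": force on the tool from outside, world axes, zero at the start; "moment": the same for the moment, N m; "opening": finger opening in mm; "grip_force": force on a finger pad.
Only numpy, scipy, OpenCV 4.12 (cv2) and the standard library are available. Lean on these libraries where they do the work, as an engineer would, in place of code of your own. Each camera call takes 0.05 s, during which the arm holds its last target. There are 200 camera calls.

TASK

Load the sample holder that stands on the bench into the empty pocket at the loading apron of the sample changer: lower it in gently, without ever pressing hard, turn it by feel until it drops over the drive key, and leave it fully home and upright. Then turn the wheel clockwise by exactly one click, so that the sample stands under the reading head with the wheel settled in its click, and let go. Leave the samples already in the wheel in their pockets and the glue bottle, cup and hammer where they are.

Things in the scene. Friction and masses are not known exactly. Their poses are not given: they have to be found in the camera images.
- sample_mid (a point): The loose sample holder, upright on the bench right of the changer: grey plastic cylinder 40 mm across, 45 mm tall, 0.10-0.21 kg, a terracotta square in its top. Point: its centre, 22.5 mm above its underside, z up its axis. Four square feet 6 mm high under it leave a cross of two slots 6.5 mm wide; lower edge bevelled. Seated, its upper 31 mm stand above the collar: grip it there, at any yaw.
- pocket (a point): The empty pocket to load, at the loading apron at the start: aluminium collar on the wheel, bore 42 mm (1 mm of play all round), 51 mm outside, 14 mm deep. Point: centre of its floor, 70 mm above the bench; travels with the wheel. Fully home, the holder's feet stand on the floor and its centre is 22.5 mm above this point.
- pocket_mouth (a point): Centre of that collar's rim, 14 mm above its floor. Across the floor lies a steel drive key (bar 34 x 4.5 mm, 5 mm high) on a stiff shaft (0.12 N m), its angle different every time and not reported. A holder whose slots miss it stops 5 mm short; turned, a quarter turn at most, it drops over it. Floor and key are sprung, 8 N/mm, 3 mm at most. Right press: 3 to 6 N; over 25 N is too much.
- knob_mid (a point): Centre of the wheel's knob, on the wheel's upright axis: black fluted cylinder 38 mm across, from 92 to 126 mm above the bench, the point at 109 mm. Below 118 mm nothing else stands within 70 mm of the axis but the wheel's flat plate (top 66 mm above the bench) and a 64 mm boss, 12 mm high.
- wheel (a joint): Wheel angle (rad): 0 at the start, in a click, growing clockwise seen from above. The wheel (256 mm across, six pockets 95 mm from the axis) clicks every 60 degrees (1.047). A spring detent resists with up to about 0.28 N m; past half-way (30 degrees) it pulls the wheel on into the next click, where it stays when let go. No end stop.
- changer: The sample changer, fixed to the bench: round white housing 264 mm across, origin on the bench on the wheel's axis, z up. In its frame the loading apron and the pocket to load lie on the -x side; the reading head's grey column stands outside the wheel at 120 degrees from +x towards +y (one click clockwise from the apron). Nothing of it is higher than 150 mm.
- head_face (a point): Centre of the reading head's underside, 118 mm above the bench: black cylinder 44 mm across at the end of a low arm from the column that ends 72 mm from the wheel's axis. It is 3 mm above a holder that is fully home in the pocket below it; one that stands proud jams against it.
- loaded1_mid (a point): Centre of the sample holder already in the wheel under the reading head (same shape as the loose one); leave it in its pocket.
- loaded2_mid (a point): Centre of the sample holder in the pocket after that, clockwise; leave it in its pocket.
- loaded3_mid (a point): Centre of the sample holder in the third pocket clockwise, opposite the loading apron; leave it in its pocket. The remaining two pockets are empty.
- glue: White squeeze bottle of glue, 54 mm across, 145 mm tall, origin at the centre of its foot; a bystander.
- cup: Clear plastic cup of tesserae, 72 mm across its rim, 80 mm tall, origin at the centre of its foot; a bystander.
- hammer: Mosaic hammer lying on the bench, handle along its own x, 310 mm long, head 170 mm wide at x = +130 mm, origin below the handle; a bystander.

How it is judged:
By the outcome, as a careful person would: the job done as asked, in the order asked, and still so for the second after the job is handed in, with the robot touching nothing.
It also fails if it takes over 64 s, if anything falls off the work surface, if the arm or the gripper's body presses on something with over 40 N, if the wrist force passes 120 N, or if a joint passes its speed limit or range.

## Working session

There is one attempt and no reset: what is moved stays moved. The work goes in short steps, Python scripts to look and compute and a shell command to move; the robot and the scene stay as the last step left them, time stands still between calls to the robot, and variables do not carry over. Pictures are saved under pics/ and viewed, at most 10 in all, crops included, and the job is handed in when it is done.

```bash
mkdir -p pics; ls; python3 - <<'E'
from workcell import *
import cv2,numpy as np
s=sense();print({k:np.round(v,3).tolist() for k,v in s.items()})
for n in("top","scene"):
    d=get_image(n);cv2.imwrite(f"pics/{n}0.png",d["pixels"][:,:,::-1]);np.savez(f"{n}0.npz",**d)
    print(n,d["fx"],d["cx"],d["cy"],np.round(d["extrinsics"],3).tolist())
E
```

```text
pics
{'clock': 0.0, 'joint_pos': [63.868, 21.662, 4.563, 73.017, -0.001, 83.68], 'qvel': [0.038, -0.128, -0.037, 0.096, 0.1, 0.026], 'joint_efforts': [0.001, -46.361, 26.987, 0.021, 0.0, 0.0], 'ee_pos': [194.602, 540.381, 230.361], 'tcp_rot': [[-0.941, 0.339, -0.001], [0.339, 0.941, -0.002], [0.0, -0.002, -1.0]], 'contact_force': [0.48, -0.341, -0.263], 'moment': [0.005, -0.015, -0.042], 'grip_force': 0.0, 'opening': 85.288}
top 610.4961775455134 320.69950938944754 242.0910437081917 [[-0.003, 0.998, -0.058, 523.264], [-1.0, -0.003, 0.006, -147.576], [0.006, 0.058, 0.998, 1377.389], [0.0, 0.0, 0.0, 1.0]]
scene 468.62511099386694 313.62954493084084 238.56839002117513 [[-0.806, -0.395, 0.441, 1017.684], [0.591, -0.513, 0.623, 472.337], [-0.02, 0.762, 0.647, 751.757], [0.0, 0.0, 0.0, 1.0]]
```

View pics/top0.png

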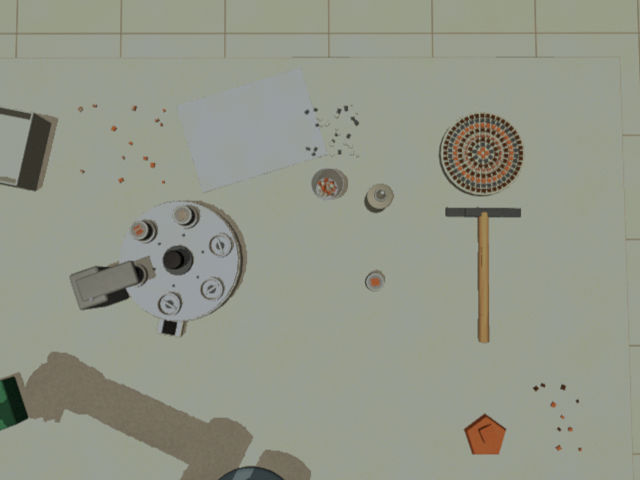

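View pics/scene0.png

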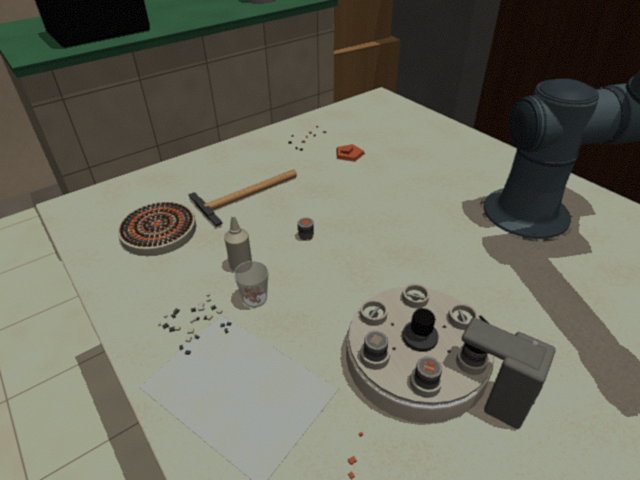

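The top view shows the wheel knob at about (178,260), the apron at (170,327), the pocket to load at (169,303), the reading head at left, and the loose holder at (375,282).

```bash
python3 - <<'E'
import cv2,numpy as np
im=cv2.imread("pics/top0.png")
a=cv2.resize(im[190:350,100:260],(580,580),interpolation=cv2.INTER_CUBIC)
b=cv2.resize(im[260:304,354:398],(220,220),interpolation=cv2.INTER_CUBIC)
c=np.zeros((580,800,3),np.uint8);c[:,:580]=a;c[:220,580:]=b
cv2.imwrite("pics/crop0.png",c)
E
```

```text
(no output)
```

View pics/crop0.png

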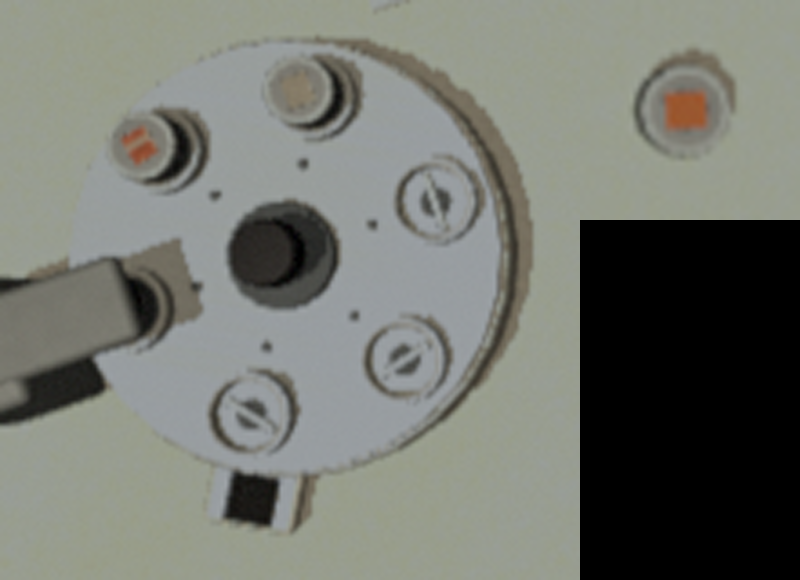

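The crop shows the pocket rim centre at crop (254,411), with its key running from about (228,393) to (275,428). The other empty rims are at (437,201) and (408,358), the boss at (283,255), the knob top at (263,251), and the holder top at (685,111).

```bash
cat > h.py <<'E'
import numpy as np
def ray(d,u,v,z):
    E=np.array(d["extrinsics"]);p=E[:3,:3]@np.array([(u-d["cx"])/d["fx"],-(v-d["cy"])/d["fy"],-1]);o=E[:3,3]
    return o+p*(z-o[2])/p[2]
E
python3 - <<'E'
from h import *
import numpy as np
from scipy.optimize import least_squares
d=dict(np.load("top0.npz"))
c=lambda x,y,z:ray(d,100+(x+.5)/3.625-.5,190+(y+.5)/3.625-.5,z)
P=[c(254,411,84),c(408,358,84),c(437,201,84)]
print("pockets",np.round(P,1).tolist());
print("plate",c(287,256,66),"boss",c(283,255,78),"knob",c(263,251,126))
k1,k2=c(228,393,74),c(275,428,74);k=k2-k1;print("key ang",np.degrees(np.arctan2(k[1],k[0])),k)
f=lambda q:np.concatenate([[q[0]+95*np.cos(q[2]+i*np.pi/3)-P[i][0],q[1]+95*np.sin(q[2]+i*np.pi/3)-P[i][1]] for i in range(3)])
f2=lambda q:np.r_[f(q),(q[:2]-c(263,251,126)[:2]),q[:2]-c(283,255,78)[:2]]
r=least_squares(f2,[450,100,np.pi]);q=r.x;print(q[:2],np.degrees(q[2]),np.round(r.fun,1))
print("pocket",q[:2]+95*np.array([np.cos(q[2]),np.sin(q[2])]))
h=ray(d,354+105.5/5-.5,260+111.5/5-.5,45);print("holder",h)
# heights from depth
R=d["range_z"]
for u,v in((375,282),(385,290),(170,303),(171,260)):print(u,v,R[v,u])
E
```

```text
pockets [[470.5, 162.7, 84.0], [500.9, 73.5, 84.0], [592.4, 57.2, 84.0]]
plate [561.00592834 148.55365933  66.        ] boss [561.25356618 148.19185111  78.        ] knob [562.14118961 148.56696292 126.        ]
key ang -126.49718722154748 [-20.50666904 -27.71601819   0.        ]
[561.9764287  147.05473897] 169.76200122949146 [-2.   1.2 -0.3  1.   1.7  0.4 -0.2 -1.5  0.7 -1.1]
pocket [468.48902362 163.9397942 ]
holder [ 513.448447   -273.24114682   45.        ]
375 282 1329.5308
385 290 1372.8721
170 303 1300.0472
171 260 1247.1018
```

```bash
python3 -m handwheel '[[0,0,0,-0.576,-0.657,0.04,100],[0,0,0,-0.576,-0.657,0.04,100],[0,0,0,-0.576,-0.657,0.04,100],[0,0,0,-0.576,-0.657,0.04,100],[0,0,0,-0.576,-0.657,0.04,100],[0,0,0,-0.576,-0.657,0.04,100],[0,0,0,-0.576,-0.657,0.04,100],[0,0,0,-0.576,-0.657,0.04,100],[0,0,0,-0.576,-0.657,0.04,100],[0,0,0,-0.576,-0.657,0.04,100]]'
```

```text
clock: 1.35
ee_pos: [423.2, -42.2, 202.5]
tcp_rot: [[-0.941, 0.339, 0.0], [0.339, 0.941, 0.001], [0.0, 0.001, -1.0]]
contact_force: [1.2, 1.3, 0.1]
opening: 85.5
grip_force: 0.0
```

```bash
python3 -m handwheel '[[0,0,0,-0.163,-0.187,0.012,100],[0,0,0,-0.163,-0.187,0.012,100],[0,0,0,-0.163,-0.187,0.012,100],[0,0,0,-0.163,-0.187,0.012,100],[0,0,0,-0.163,-0.187,0.012,100],[0,0,0,-0.163,-0.187,0.012,100]]'
python3 - <<'E'
from workcell import *
import cv2,numpy as np
s=sense();d=get_image("wrist");print(np.round(s["ee_pos"],1),np.round(s["tcp_rot"],4).tolist(),np.round(s["joint_pos"],1),d.keys())
cv2.imwrite("pics/w1.png",d["pixels"][:,:,::-1]);np.savez("w1.npz",**d,pos=s["ee_pos"],rot=s["tcp_rot"]);print(d["fx"],d["cx"],d["cy"],np.round(d["mount"],3).tolist())
E
```

```text
clock: 2.1
ee_pos: [512.3, -270.9, 189.9]
tcp_rot: [[-0.941, 0.339, -0.002], [0.339, 0.941, 0.002], [0.002, 0.001, -1.0]]
contact_force: [-0.4, 0.3, 0.3]
opening: 85.2
grip_force: 0.0
[ 512.3 -270.9  189.9] [[-0.9407, 0.3394, -0.0016], [0.3394, 0.9407, 0.0016], [0.002, 0.001, -1.0]] [-34.2  23.    0.6  67.7   0.  -14.3] dict_keys(['pixels', 'range_z', 'fx', 'fy', 'cx', 'cy', 'mount'])
371.64829954431775 319.5933045951443 239.48429070684122 [[-0.0, 0.947, 0.32, 82.821], [1.0, 0.0, 0.0, -0.246], [0.0, 0.32, -0.947, -141.049], [0.0, 0.0, 0.0, 1.0]]
```

View pics/w1.png

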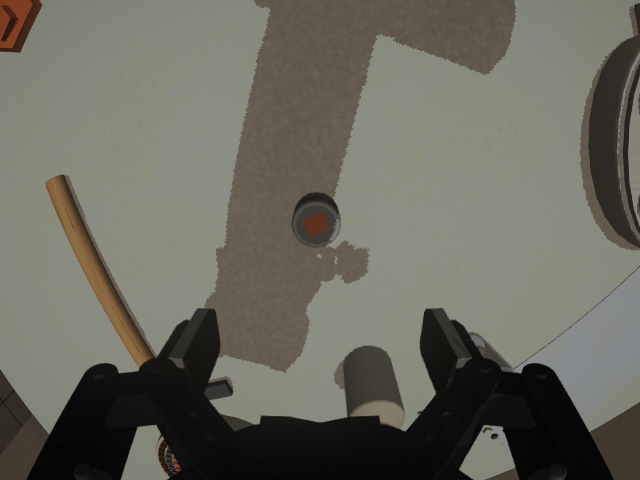

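The wrist view shows the holder top centre at about (316,226), between the finger planes.

```bash
cat >> h.py <<'E'
def wray(d,u,v,z):
    a,b=(u-d["cx"]),(v-d["cy"]);r=np.hypot(a,b);t=r/d["fx"]
    p=np.array([np.sin(t)*a/r,-np.sin(t)*b/r,-np.cos(t)]);M=d["mount"]
    R=d["rot"];o=R@M[:3,3]+d["pos"];w=R@M[:3,:3]@p
    return o+w*(z-o[2])/w[2]
E
python3 - <<'E'
from h import *
import cv2
d=dict(np.load("w1.npz"));print(wray(d,316,226,45))
im=d["pixels"][:,:,::-1];m=((im[:,:,2].astype(int)-im[:,:,0])>40).astype(np.uint8);m[:190]=0;m[270:]=0;m[:,:280]=0;m[:,350:]=0
ys,xs=np.nonzero(m);print(xs.mean(),ys.mean(),len(xs));print(wray(d,xs.mean(),ys.mean(),45))
w=np.array([wray(d,x,y,45)[:2] for x,y in zip(xs,ys)],np.float32);print(cv2.minAreaRect(w))
D=dict(np.load("top0.npz"));
for u,v,z in((380,188,145),(329,184,40)):print(ray(D,u,v,z))
E
```

```text
[ 513.24618047 -274.53440812   45.        ]
315.7028985507246 224.3695652173913 414
[ 511.88406526 -274.29148603   45.        ]
((511.9803466796875, -274.3119201660156), (16.059616088867188, 17.74081802368164), 1.4578853845596313)
[ 704.5161597  -276.34925055  145.        ]
[ 729.08580159 -174.78466067   40.        ]
```

```bash
python3 -m handwheel '[[0,0,0,-0.0016,-0.0028,0.05,100],[0,0,0,-0.0016,-0.0028,0.1,100],[0,0,0,-0.0016,-0.0028,0.14,100],[0,0,0,-0.0016,-0.0028,0.165,100],[0,0,0,-0.0016,-0.0028,0.174,100],[0,0,0,-0.0016,-0.0028,0.174,100],[0,0,0,-0.0016,-0.0028,0.174,0],[0,0,0,-0.0016,-0.0028,0.174,0],[0,0,0,-0.0016,-0.0028,0.174,0],[0,0,0,-0.0016,-0.0028,0.174,0]]' 40
```

```text
clock: 3.4
ee_pos: [514.3, -275.0, 17.9]
tcp_rot: [[-0.941, 0.339, 0.002], [0.339, 0.941, -0.001], [-0.002, -0.0, -1.0]]
contact_force: [-2.3, 0.0, 6.0]
opening: 38.9
grip_force: 39.9
```

```bash
python3 -m handwheel '[[0,0,0,0,0,0,0],[0,0,0,0,0,0,0],[0,0,0,0,0,0,0]]'; python3 -c "
from workcell import *
print(sense())"
```

```text
clock: 3.78
ee_pos: [514.3, -275.0, 17.9]
tcp_rot: [[-0.941, 0.339, 0.002], [0.339, 0.941, -0.001], [-0.002, -0.0, -1.0]]
contact_force: [-0.4, 0.3, 6.3]
opening: 38.6
grip_force: 39.9
{'clock': 3.775, 'joint_pos': array([-3.43723671e+01,  3.09697058e+01, -1.40461777e+01,  4.48702207e+01,
        1.74670951e-02, -1.45582308e+01]), 'qvel': array([0.04039124, 0.01107344, 0.09602545, 0.02708225, 0.06272452,
       0.01249168]), 'joint_efforts': array([-2.75998944e-01, -4.63723969e+01,  2.12789243e+01, -4.62959670e-01,
       -9.54193412e-02,  4.94146152e-04]), 'ee_pos': array([ 514.33788995, -275.00410929,   17.88815231]), 'tcp_rot': array([[-9.40795454e-01,  3.38969950e-01,  1.81286225e-03],
       [ 3.38968894e-01,  9.40797178e-01, -8.70656414e-04],
       [-2.00066205e-03, -2.04605685e-04, -9.99997978e-01]]), 'contact_force': array([-0.43552315,  0.29003615,  6.26690716]), 'moment': array([0.17526775, 0.11032722, 0.01555071]), 'grip_force': 39.93073761463165, 'opening': 38.60372293187382}
```

```bash
python3 -m handwheel '[[0,0,0,0,0,-0.03,0],[0,0,0,0,0,-0.09,0],[0,0,0,0,0,-0.15,0],[0,0,9,0.025,0.052,-0.172,0],[0,0,18,0.05,0.104,-0.172,0],[0,0,27,0.075,0.156,-0.172,0],[0,0,36,0.1,0.208,-0.172,0],[0,0,38,0.125,0.26,-0.172,0],[0,0,38,0.15,0.314,-0.172,0],[0,0,38,0.17,0.356,-0.172,0]]' 40
python3 -c "
from workcell import *
s=sense();print(s['ee_pos'],s['tcp_rot'],s['joint_pos'])"
```

```text
clock: 5.03
ee_pos: [473.5, 120.0, 188.7]
tcp_rot: [[-0.533, 0.846, -0.0], [0.846, 0.533, 0.0], [0.0, -0.0, -1.0]]
contact_force: [0.3, 0.5, -1.4]
opening: 39.2
grip_force: 40.8
[473.46350398 120.0466612  188.65742217] [[-5.33490961e-01  8.45805750e-01 -1.66403011e-04]
 [ 8.45805727e-01  5.33490986e-01  1.98452972e-04]
 [ 2.56627171e-04 -3.48717528e-05 -9.99999966e-01]] [ 6.77337212e+00  1.26662522e+01 -1.41299747e+01  6.32118997e+01
  1.24156425e-02  6.45317399e+01]
```

```bash
python3 -m handwheel '[[0,0,0,0.038,0.019,0,0],[0,0,0,0.038,0.019,0.03,0],[0,0,0,0.038,0.019,0.06,0],[0,0,0,0.038,0.019,0.06,0],[0,0,0,0.038,0.019,0.06,0]]' 40
python3 - <<'E'
from workcell import *
import cv2,numpy as np
s=sense();d=get_image("wrist");print(np.round(s["ee_pos"],1),np.round(s["tcp_rot"],4).tolist(),np.round(s["joint_pos"],1))
np.savez("w2.npz",**d,pos=s["ee_pos"],rot=s["tcp_rot"])
cv2.imwrite("pics/w2.png",cv2.resize(d["pixels"][180:480,120:520,::-1],(800,600),interpolation=cv2.INTER_CUBIC))
E
```

```text
clock: 5.65
ee_pos: [470.5, 160.2, 129.6]
tcp_rot: [[-0.532, 0.846, 0.001], [0.846, 0.532, 0.0], [-0.0, 0.001, -1.0]]
contact_force: [-0.1, -0.7, -0.8]
opening: 39.0
grip_force: 40.8
[470.5 160.2 129.6] [[-0.5324, 0.8465, 0.0007], [0.8465, 0.5324, 0.0002], [-0.0002, 0.0007, -1.0]] [ 11.5  15.9 -19.   55.    0.   69.3]
```

View pics/w2.png

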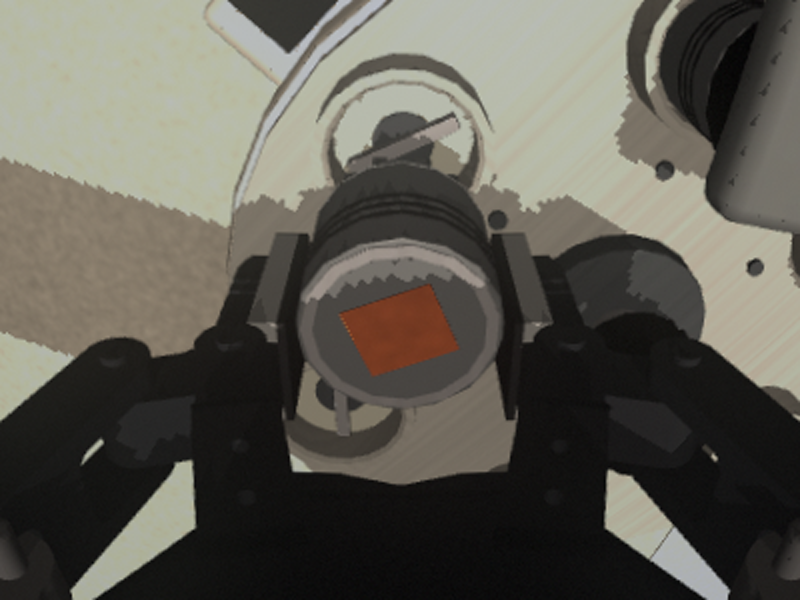

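The view shows the held holder's square centred near crop (399,330), and ahead of it the pocket collar centred near (405,140). Its key, (350,163) to (457,120), looks parallel to the square's edge.

```bash
python3 - <<'E'
import numpy as np,cv2
d=np.load("w2.npz");cv2.imwrite("pics/w2c.png",cv2.resize(d["pixels"][200:290,265:385,::-1],(800,600),interpolation=cv2.INTER_CUBIC))
E
```

```text
(no output)
```

View pics/w2c.png

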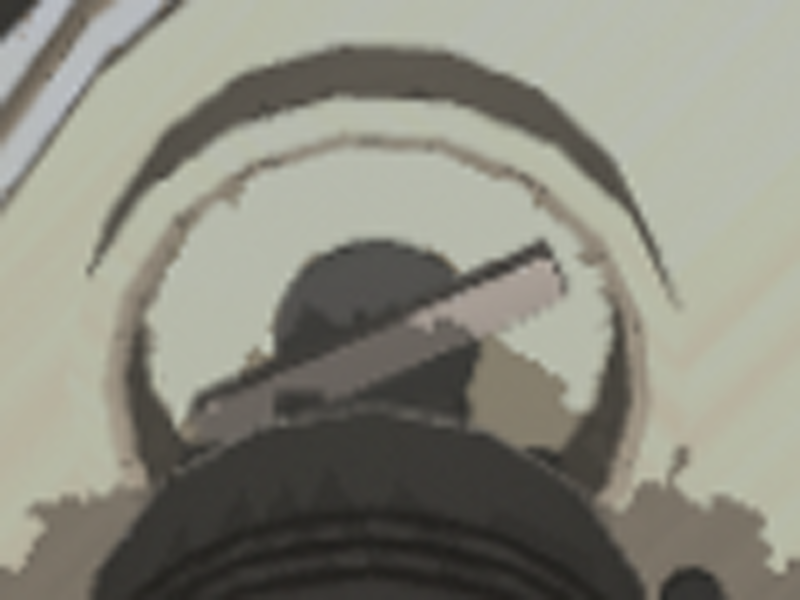

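The crop shows the outer rim edge through (395,97), (260,125), (540,130) and (610,190), the bore edge through (380,138), (120,320) and (640,330), and the key's top edge from (215,400) to (550,262).

```bash
python3 - <<'E'
from h import *
import cv2
from scipy.optimize import least_squares
d=dict(np.load("w2.npz"))
c=lambda p,z:wray(d,265+(p[0]+.5)/6.667-.5,200+(p[1]+.5)/6.667-.5,z)
I=np.array([c(p,84) for p in[(380,138),(240,178),(180,215),(120,320),(112,400),(445,145),(540,190),(605,250),(640,330),(640,420)]])
O=np.array([c(p,84) for p in[(395,97),(260,125),(170,175),(540,130),(610,190)]])
f=lambda q:np.r_[np.hypot(*(I[:,:2]-q[:2]).T)-q[2],np.hypot(*(O[:,:2]-q[:2]).T)-25.5]
r=least_squares(f,[469,163,21]);print("pocket",r.x,np.round(r.fun,1))
k=c((550,262),75)-c((215,400),75);print("key",np.degrees(np.arctan2(k[1],k[0]))%180,np.linalg.norm(k))
im=d["pixels"].astype(int);m=(im[:,:,0]-im[:,:,2])>40;m[:300]=0;m[400:]=0;m[:,:270]=0;m[:,370:]=0
ys,xs=np.nonzero(m);w=np.array([wray(d,x,y,156.7)[:2] for x,y in zip(xs,ys)],np.float32);print("sq",w.mean(0),cv2.minAreaRect(w),"tcp",d["pos"])
for p in((298,325),(502,325),(400,405)):print(wray(d,120+p[0]/2,180+p[1]/2,156.7))
from workcell import *;s=sense();print(s["ee_pos"],s["contact_force"],s["moment"])
E
```

```text
pocket [466.66560949 167.26640904  21.89094526] [ 0.1 -0.1  0.4  0.1 -0.1  0.2 -0.1  0.1 -0.1 -0.5 -0.1 -0.6 -0.3  0.4
 -0.1]
key 55.84820334173816 30.799516254422535
sq [468.46155 162.37105] ((468.5879821777344, 162.12863159179688), (17.963451385498047, 15.867612838745117), 53.65618896484375) tcp [470.48159715 160.21993187 129.55659896]
[452.13292677 153.19889719 156.7       ]
[484.11140975 173.26193355 156.7       ]
[478.40754061 146.87425989 156.7       ]
[471.07420841 160.2919149  130.01217089] [-0.20549227 -0.15589133 -0.83165822] [ 0.03709547 -0.0669034  -0.0119751 ]
```

```bash
python3 -m handwheel '[[0,0,-1,0.0039,0.0009,0.01,0],[0,0,-1,0.0039,0.0009,0.02,0],[0,0,-1,0.0039,0.0009,0.023,0],[0,0,-1,0.0039,0.0009,0.023,0],[0,0,-1,0.0039,0.0009,0.023,0]]' 40
python3 - <<'E'
from workcell import *
import cv2,numpy as np
s=sense();d=get_image("wrist");print(np.round(s["ee_pos"],1),np.round(s["tcp_rot"],4).tolist())
np.savez("w3.npz",**d,pos=s["ee_pos"],rot=s["tcp_rot"])
cv2.imwrite("pics/w3.png",cv2.resize(d["pixels"][210:360,220:420,::-1],(800,600),interpolation=cv2.INTER_CUBIC))
E
```

```text
clock: 6.32
ee_pos: [469.0, 164.1, 105.9]
tcp_rot: [[-0.547, 0.837, 0.0], [0.837, 0.547, 0.0], [-0.0, 0.0, -1.0]]
contact_force: [0.7, 0.7, -0.5]
opening: 38.7
grip_force: 40.8
[469.  164.1 105.9] [[-0.5474, 0.8369, 0.0004], [0.8369, 0.5474, 0.0001], [-0.0001, 0.0004, -1.0]]
```

View pics/w3.png

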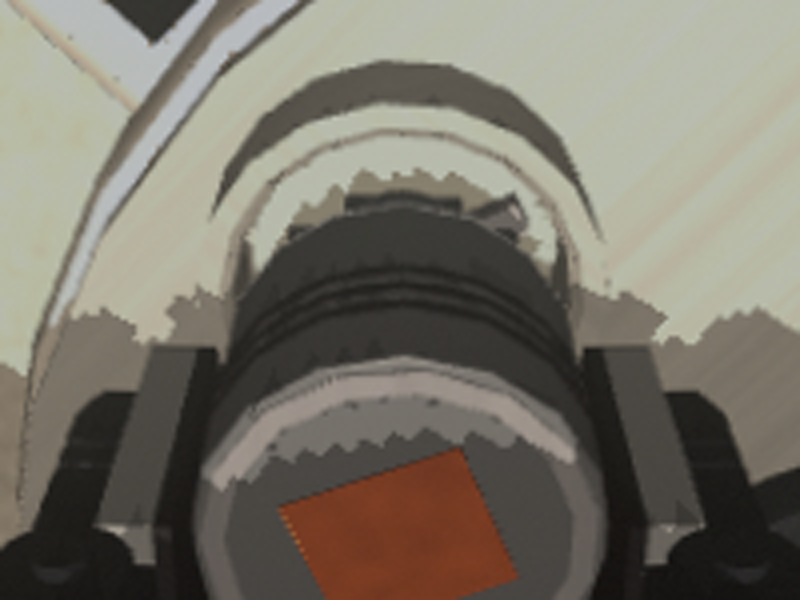

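The held holder's lower front edge is at about (403,207) and the bore's front edge at (405,130); left and right look centred.

```bash
python3 - <<'E'
from h import *
import cv2
from scipy.optimize import least_squares
d=dict(np.load("w3.npz"));X=d["rot"][:,0];Y=d["rot"][:,1];T=d["pos"]
def c(p,z):
    w=wray(d,220+(p[0]+.5)/4-.5,210+(p[1]+.5)/4-.5,z)-T;return np.array([w@X,w@Y])
O=np.array([c(p,84) for p in[(405,103),(320,118),(255,165),(480,115),(545,155),(215,215),(600,235)]])
I=np.array([c(p,84) for p in[(405,130),(340,143),(290,170),(248,220),(230,290),(470,140),(530,172),(572,230),(578,290)]])
f=lambda q:np.r_[np.hypot(*(I-q[:2]).T)-q[2],np.hypot(*(O-q[:2]).T)-25.5]
r=least_squares(f,[0,0,21]);print("pocket tool xy",r.x,np.round(r.fun,1))
zb=T[2]-17.9
print("front low edge",c((403,207),zb),c((403,207),zb+6),"grooves/sides",c((228,330),zb+20),c((578,330),zb+20))
t=zb+45;E=np.array([c(p,t) for p in[(403,357),(300,385),(215,460),(195,520),(500,383),(590,460),(605,520)]])
g=least_squares(lambda q:np.hypot(*(E-q[:2]).T)-q[2],[0,0,20]);print("top circ",g.x,np.round(g.fun,1))
g=least_squares(lambda q:np.hypot(*(E-q[:2]).T)-20,[0,0]);print("top circ R20",g.x)
im=d["pixels"].astype(int);m=(im[:,:,0]-im[:,:,2])>40;m[:300]=0;m[400:]=0;m[:,:270]=0;m[:,370:]=0
ys,xs=np.nonzero(m);w=np.array([c(((x-220)*4,(y-210)*4),t) for x,y in zip(xs,ys)]);print("sq",w.mean(0))
E
```

```text
pocket tool xy [ 4.06704336  0.14138581 21.82397276] [ 0.3  0.1  0.  -0.2 -0.5  0.4  0.5  0.2 -0.8 -0.1  0.1 -0.4 -0.1 -0.4
 -0.1 -0.6]
front low edge [18.16665724 -0.15819253] [20.59802782 -0.17118258] grooves/sides [ 12.29071449 -18.5443286 ] [12.25928234 18.16381099]
top circ [ 3.07421972 -0.40596194 18.96060995] [ 0.4 -0.2 -0.1  0.1 -0.2  0.1 -0.1]
top circ R20 [ 1.69639969 -0.40890633]
sq [ 3.05006153 -0.68458149]
```

```bash
python3 -m handwheel '[[0,0,0,0.0014,0.0003,0,0],[0,0,0,0.0014,0.0003,0.002,0],[0,0,0,0.0014,0.0003,0.004,0],[0,0,0,0.0014,0.0003,0.006,0],[0,0,0,0.0014,0.0003,0.007,0],[0,0,0,0.0014,0.0003,0.007,0]]' 40
```

```text
clock: 7.12
ee_pos: [468.2, 165.4, 98.6]
tcp_rot: [[-0.547, 0.837, -0.0], [0.837, 0.547, 0.0], [0.0, -0.0, -1.0]]
contact_force: [-0.0, 0.2, -1.5]
opening: 38.9
grip_force: 40.8
```

```bash
python3 -m handwheel '[[0,0,0,0,0,0.0015,0],[0,0,0,0,0,0.003,0],[0,0,0,0,0,0.0045,0],[0,0,0,0,0,0.006,0],[0,0,0,0,0,0.006,0],[0,0,0,0,0,0.006,0]]' 40
```

```text
clock: 7.88
ee_pos: [468.2, 165.4, 92.8]
tcp_rot: [[-0.547, 0.837, 0.0], [0.837, 0.547, 0.0], [0.0, 0.0, -1.0]]
contact_force: [-0.4, 0.0, -1.3]
opening: 38.8
grip_force: 40.8
```

```bash
python3 -m handwheel '[[0,0,0,0,0,0.001,0],[0,0,0,0,0,0.002,0],[0,0,0,0,0,0.0025,0],[0,0,0,0,0,0.0025,0]]' 40
```

```text
clock: 8.38
ee_pos: [468.5, 165.7, 91.3]
tcp_rot: [[-0.547, 0.837, 0.001], [0.837, 0.547, 0.001], [0.0, 0.001, -1.0]]
contact_force: [-2.6, -1.2, 8.7]
opening: 38.6
grip_force: 41.7
```

```bash
python3 -m handwheel '[[0,0,0,0,0,-0.001,0],[0,0,-3,0,0.00014,-0.001,0],[0,0,-6,0,0.00028,-0.001,0],[0,0,-9,0,0.00042,-0.001,0],[0,0,-12,0.0001,0.00056,-0.001,0],[0,0,-15,0.0001,0.0007,-0.001,0]]' 40
```

```text
clock: 9.12
ee_pos: [469.7, 166.0, 92.0]
tcp_rot: [[-0.746, 0.666, 0.002], [0.666, 0.746, 0.0], [-0.001, 0.002, -1.0]]
contact_force: [-1.2, -0.7, 3.7]
opening: 38.4
grip_force: 41.2
```

```bash
python3 -m handwheel '[[0,0,-3,0,0.00014,0,0],[0,0,-6,0,0.00028,0,0],[0,0,-9,0,0.00042,0,0],[0,0,-12,0.0001,0.00056,0,0],[0,0,-15,0.0001,0.0007,0,0]]' 40
```

```text
clock: 9.75
ee_pos: [468.9, 166.5, 91.0]
tcp_rot: [[-0.893, 0.45, -0.001], [0.45, 0.893, 0.0], [0.001, -0.0, -1.0]]
contact_force: [0.3, 0.8, 0.0]
opening: 38.8
grip_force: 40.8
```

```bash
python3 -c "
from workcell import *
s=sense();print(s['ee_pos'],s['contact_force'],s['moment'],s['joint_pos'])"
```

```text
[468.91817483 166.50965719  91.00512093] [0.32153669 0.80027884 0.00326595] [-0.06140958  0.17722402 -0.10522684] [ 1.22289843e+01  1.80666778e+01 -2.23316088e+01  4.96272591e+01
  1.94521712e-02  3.89484840e+01]
```

Force has vanished, so the slots should now be over the key. I'll lower gently.

```bash
python3 -m handwheel '[[0,0,0,0,0,0.0007,0],[0,0,0,0,0,0.0014,0],[0,0,0,0,0,0.002,0],[0,0,0,0,0,0.002,0]]' 40
```

```text
clock: 10.25
ee_pos: [469.0, 166.4, 89.1]
tcp_rot: [[-0.892, 0.451, -0.0], [0.451, 0.892, 0.0], [0.0, -0.0, -1.0]]
contact_force: [-1.6, 0.0, 0.9]
opening: 38.8
grip_force: 40.8
```

```bash
python3 -m handwheel '[[0,0,0,0,0,0.0005,0],[0,0,0,0,0,0.001,0],[0,0,0,0,0,0.0015,0],[0,0,0,0,0,0.0018,0],[0,0,0,0,0,0.0018,0]]' 40
```

```text
clock: 10.88
ee_pos: [469.2, 166.5, 87.5]
tcp_rot: [[-0.893, 0.451, 0.0], [0.451, 0.893, 0.0], [0.0, 0.0, -1.0]]
contact_force: [-1.7, -0.7, 1.4]
opening: 39.0
grip_force: 40.8
```

```bash
python3 -m handwheel '[[0,0,0,0,0,0.0005,0],[0,0,0,0,0,0.001,0],[0,0,0,0,0,0.001,0],[0,0,0,0,0,0.001,0]]' 40
```

```text
clock: 11.38
ee_pos: [469.2, 166.5, 86.9]
tcp_rot: [[-0.893, 0.451, 0.0], [0.451, 0.893, 0.0], [-0.0, 0.0, -1.0]]
contact_force: [-2.7, -0.1, 5.5]
opening: 39.0
grip_force: 41.3
```

```bash
python3 -m handwheel '[[0,0,0,0,0,-0.0003,60],[0,0,0,0,0,-0.0003,65],[0,0,0,0,0,-0.0003,65],[0,0,0,0,0,-0.0003,65]]' 40
python3 -m handwheel '[[0,0,0,0,0,-0.003,65],[0,0,0,0,0,-0.015,65],[0,0,0,0,0,-0.04,65],[0,0,0,0,0,-0.07,65],[0,0,0,0,0,-0.1,65],[0,0,0,0,0,-0.1,65]]'
python3 - <<'E'
from workcell import *
import cv2,numpy as np
s=sense();d=get_image("wrist");print(np.round(s["ee_pos"],1),np.round(s["tcp_rot"],4).tolist(),np.round(s["joint_pos"],1))
np.savez("w4.npz",**d,pos=s["ee_pos"],rot=s["tcp_rot"])
cv2.imwrite("pics/w4.png",d["pixels"][:,:,::-1])
E
```

```text
clock: 11.88
ee_pos: [469.3, 166.5, 86.6]
tcp_rot: [[-0.892, 0.451, 0.0], [0.451, 0.892, 0.0], [-0.0, 0.0, -1.0]]
contact_force: [-0.4, -0.4, -0.1]
opening: 55.6
grip_force: 0.0
clock: 12.62
ee_pos: [471.4, 167.0, 190.1]
tcp_rot: [[-0.893, 0.451, 0.006], [0.451, 0.893, 0.001], [-0.005, 0.004, -1.0]]
contact_force: [-0.6, -0.5, 0.8]
opening: 55.2
grip_force: 0.0
[471.4 167.  190.1] [[-0.8925, 0.451, 0.0063], [0.451, 0.8925, 0.0014], [-0.005, 0.0041, -1.0]] [ 12.2  13.6 -12.7  63.3   0.   39. ]
```

View pics/w4.png

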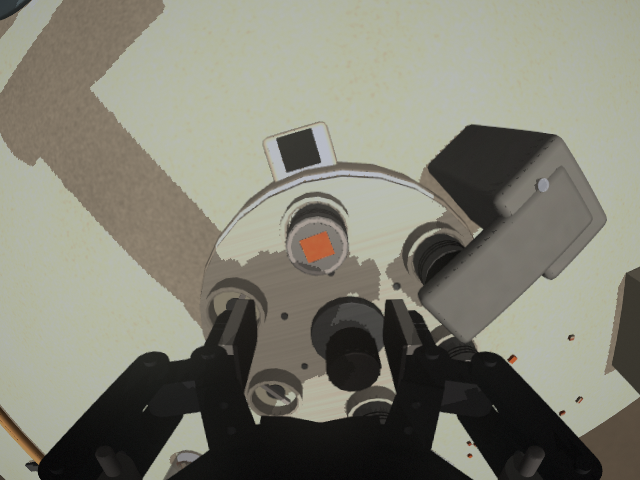

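The view shows the holder standing in the collar with its top at (317,246), and the knob top at about (352,367). I'll check the top's height by depth and locate the knob.

```bash
python3 - <<'E'
from h import *
d=dict(np.load("w4.npz"));M=d["mount"];R=d["rot"];f=d["fx"]
def P(u,v):
    a,b=u-d["cx"],v-d["cy"];r=np.hypot(a,b);t=r/f;z=float(np.median(d["range_z"][v-1:v+2,u-1:u+2]))
    p=z*np.array([np.tan(t)*a/r,-np.tan(t)*b/r,-1]);return R@(M[:3,:3]@p+M[:3,3])+d["pos"]
for n,u,v in(("holder",317,246),("h-left",297,244),("h-right",337,244),("h-lo",317,266),("h-hi",317,228),("knob",352,370),("plate",330,300),("plate",360,215)):print(n,np.round(P(u,v),1))
print("knob",wray(d,353,367,126),"hold",wray(d,317,246,115))
E
```

```text
holder [466.6 167.5 113.5]
h-left [460.  156.9 112.9]
h-right [471.2 179.1 113.1]
h-lo [478.8 161.3 112.9]
h-hi [456.2 172.8 113.2]
knob [556.8 149.1 124.6]
plate [528.6 147.6  64.7]
plate [475.1 199.   64.2]
knob [553.59431118 151.22764013 126.        ] hold [466.09373975 167.76676894 115.        ]
```

All heights read about 1.5 mm low (the knob too), so the holder top is at 115 and fully home. Next, the knob.

```bash
python3 -m handwheel '[[0,0,0,-0.045,0.013,0,65],[0,0,0,-0.087,0.025,0,65],[0,0,0,-0.087,0.025,0.02,65],[0,0,0,-0.087,0.025,0.03,65],[0,0,0,-0.087,0.025,0.03,65]]'
```

```text
clock: 13.3
ee_pos: [556.2, 149.4, 155.1]
tcp_rot: [[-0.893, 0.451, -0.004], [0.451, 0.893, -0.001], [0.003, -0.002, -1.0]]
contact_force: [0.4, -0.8, 0.3]
opening: 55.5
grip_force: 0.0
```

```bash
python3 -m handwheel '[[0,0,0,-0.004,0.002,0.01,65],[0,0,0,-0.004,0.002,0.03,65],[0,0,0,-0.004,0.002,0.05,65],[0,0,0,-0.004,0.002,0.06,65],[0,0,0,-0.004,0.002,0.06,65]]'
```

```text
clock: 13.92
ee_pos: [562.1, 149.5, 96.3]
tcp_rot: [[-0.893, 0.451, -0.001], [0.451, 0.893, -0.0], [0.001, -0.001, -1.0]]
contact_force: [-0.1, 0.4, 0.0]
opening: 55.7
grip_force: 0.0
```

```bash
python3 -m handwheel '[[0,0,0,0,0,0,0],[0,0,0,0,0,0,0],[0,0,0,0,0,0,0],[0,0,0,0,0,0,0],[0,0,0,0,0,0,0],[0,0,0,0,0,0,0]]' 50
```

```text
clock: 14.68
ee_pos: [562.6, 148.4, 97.9]
tcp_rot: [[-0.892, 0.452, 0.001], [0.452, 0.892, -0.002], [-0.002, -0.002, -1.0]]
contact_force: [-3.5, -4.4, 5.6]
opening: 36.6
grip_force: 51.1
```

```bash
python3 -m handwheel '[[0,0,3,0,-0.001,0,0],[0,0,9,0,-0.001,0,0],[0,0,15,0,-0.001,0,0],[0,0,21,0,-0.001,0,0],[0,0,27,0,-0.001,0,0],[0,0,30,0,-0.001,0,0]]' 50
```

```text
clock: 15.42
ee_pos: [561.9, 147.6, 97.9]
tcp_rot: [[-0.546, 0.838, 0.0], [0.838, 0.546, -0.002], [-0.002, -0.001, -1.0]]
contact_force: [-3.6, -4.5, 6.1]
opening: 36.7
grip_force: 51.2
```

```bash
python3 -m handwheel '[[0,0,3,0,0,0,0],[0,0,9,0,0,0,0],[0,0,15,0,0,0,0],[0,0,21,0,0,0,0],[0,0,27,0,0,0,0],[0,0,30,0,0,0,0],[0,0,30,0,0,0,0]]' 50; python3 -c "
from workcell import *
s=sense();print(s['moment'],s['contact_force'])"
```

```text
clock: 16.3
ee_pos: [560.8, 147.2, 97.9]
tcp_rot: [[-0.055, 0.999, -0.002], [0.999, 0.055, -0.003], [-0.003, -0.002, -1.0]]
contact_force: [-7.0, -5.4, 8.6]
opening: 36.4
grip_force: 51.4
[-1.01709225  1.26050812 -0.07889931] [-6.97888145 -5.36308618  8.57908702]
```

```bash
python3 -m handwheel '[[0,0,0,0,0,0,65],[0,0,0,0,0,0,65],[0,0,0,0,0,0,65],[0,0,0,0,0,0,65],[0,0,0,0,0,-0.01,65],[0,0,0,0,0,-0.04,65],[0,0,0,0,0,-0.08,65],[0,0,0,0,0,-0.12,65],[0,0,0,-0.04,0,-0.14,65],[0,0,0,-0.08,0,-0.14,65]]' 50
python3 - <<'E'
from workcell import *
import cv2,numpy as np
s=sense();d=get_image("wrist");np.savez("w5.npz",**d,pos=s["ee_pos"],rot=s["tcp_rot"])
t=get_image("top");np.savez("top5.npz",**t);D=get_image("scene")
a=cv2.resize(t["pixels"][190:350,60:260],(400,320));b=cv2.resize(D["pixels"][240:480,300:600],(400,320))
w=cv2.resize(d["pixels"],(373,280));c=np.zeros((600,800,3),np.uint8);c[:320,:400]=a;c[:320,400:]=b;c[320:,:373]=w
cv2.imwrite("pics/f.png",c[:,:,::-1])
E
```

```text
clock: 17.55
ee_pos: [568.3, 68.3, 240.1]
tcp_rot: [[-0.057, 0.998, 0.006], [0.998, 0.057, 0.0], [-0.0, 0.006, -1.0]]
contact_force: [-1.2, 0.6, 0.4]
opening: 55.6
grip_force: 0.0
```

View pics/f.png

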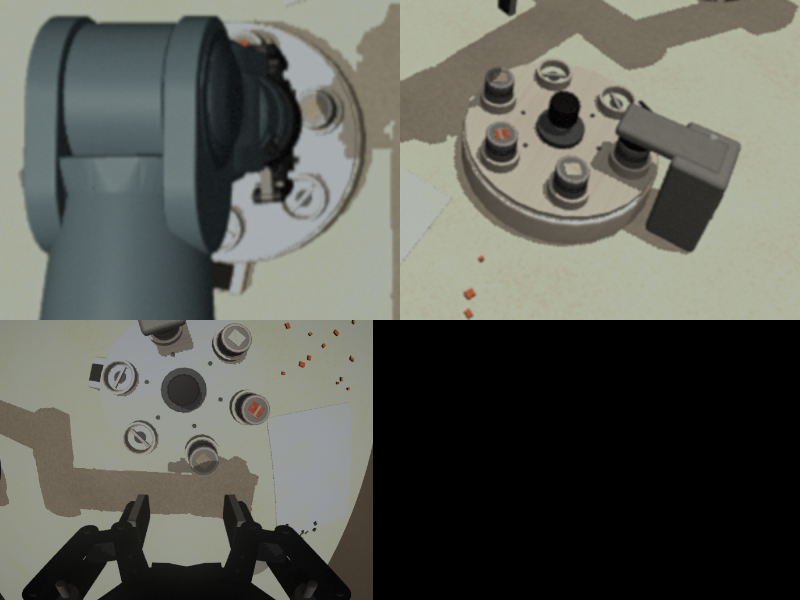

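The views show three loaded samples moved on by one pocket, ours under the head, an empty pocket at the apron (wrist panel (122,377)) and the gripper clear. I'll check the angle, then hand in.

```bash
python3 - <<'E'
from h import *
d=dict(np.load("w5.npz"));s=640/373
p=[wray(d,122*s,57*s,84),wray(d,140*s,117*s,84)];b=wray(d,183*s,69*s,78)
print([np.degrees(np.arctan2(*(q-b)[1::-1]))%360 for q in p],"expect 169.8, 229.8")
from workcell import *
print(sense()["contact_force"]);
E
```

```text
[np.float64(169.99877872683248), np.float64(230.4837971824067)] expect 169.8, 229.8
[0.20444112 0.71050268 0.1825222 ]
```

```bash
python3 -c "
from workcell import *
print(hand_in())"
```

```text
the job is handed in; nothing more can be done
None
```

The sample holder is seated fully home on the drive key, the wheel is one click clockwise with that sample under the reading head, the gripper has let go, and the job is handed in (17.6 s used, about 10 N the highest press I read).

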